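# Clamp the glued mosaic board in the swing-strap jig

## Task

The round mosaic board has just been glued up and lies on the clamping jig. Push the steel clamp strap round with a finger until its rubber foot stands over the bare round spot in the middle of the board, wholly inside that spot; only then push the cam lever fully down so that the foot presses on the board. Lift and carry nothing, do not shift the board, and leave the mug, glue bottle, nippers and spectacle case where they are.

Things in the scene. Friction and masses are not known exactly. Their poses are not given: they have to be found in the camera images.
- jig: clamping jig fixed to the table (position and yaw vary): plywood base 210 (x) x 300 (y) x 18 mm with a 3 mm cork mat. Origin: on the table, 20 mm in +y from under the base's middle; z up. The strap's post stands at its (0, -130) mm; at joint value 0 the strap points along its +y.
- pivot (a point): centre of the top face of the strap's eye, on the vertical axis about which the strap swings, 70 mm above the table; a pivot nut of radius 10 mm stands up to 13 mm higher. The strap is a straight steel bar 20 mm wide, underside 52 and top 70 mm above the table, reaching 156 mm from this axis towards foot; cheeks widen its last 25 mm to 30 mm.
- strap (a joint): strap angle about the vertical axis, rad, counter-clockwise from above positive, range -0.6 to 1.7. Starts swung aside at 0.75 to 1.25, must be pushed back clockwise (value falling) to somewhere between -0.22 and 0.22, depending on where the board lies. No stop there; it stays where it is left (stiff hinge, 0.22 N m: about 3 N at 80 mm from the pivot).
- foot: round black rubber pressure foot, 24 mm diameter, 8 mm thick, under the free end of the strap, 155 mm from the pivot axis. Origin: centre of its underside, 40 mm above the table (4 mm above the board) when the lever is up. The cam drives it down 4.5 mm per rad of lever.
- lever_hinge (a point): the cam lever's horizontal hinge pin, straight above the foot, on top of the strap, 78 mm above the table. The pin runs across the strap.
- cam_lever (a joint): 0 raised (start 0 to 0.2), 1.1 rad fully down, at its stop. Steel bar 14 mm wide, 10 mm thick, turning in the upright plane along the strap. It leans away from the pivot, 1.1 minus this value above level; fully down it lies level, pointing on past the strap's end. Push outwards and down on the face looking up and to the pivot. Stays where left (0.22 N m: 4 N at 60 mm).
- lever_end (a point): tip of the cam lever's bar, 85 mm from lever_hinge, on the middle line of the bar
- board: round wooden mosaic board, 140 mm diameter, 15 mm thick, about 0.16 kg, loose on the cork mat, with a ring of blue-green petal tiles round a bare middle. Origin: centre of its underside, 21 mm above the table; z up.
- spot (a point): centre of the bare round spot (radius 26 mm, edged by a thin dark ring) in the middle of the board's top face, 36 mm above the table; 151 to 163 mm from the pivot axis in plan
- mug: bystander: white mug, 76 mm diameter, 85 mm high; origin under its centre
- glue: bystander: white glue bottle, 44 mm diameter, 130 mm high; origin under its centre
- nippers: bystander: tile nippers lying flat, 160 mm long, 66 mm wide, 14 mm high, along their own x, red handles to -x; origin under the middle
- case: bystander: black spectacle case, 150 x 60 x 32 mm, long along its own x; origin under its centre
There are look-alikes about, which are no part of the job. Several things have the shape of the board; the one meant has the colours described above.

How it is judged:
By the outcome, as a careful person would: the job done as asked, in the order asked, and still so for the second after the job is handed in, with the robot touching nothing.
It also fails if it takes over 45 s, if anything falls off the work surface, if the arm or the gripper's body presses on something with over 40 N, if the wrist force passes 120 N, or if a joint passes its speed limit or range.

## Robot

A 7-joint arm with a two-finger parallel gripper is mounted at the origin on the work surface. World frame = base frame: x ahead of the robot, y to its left, z up, the work surface at z = 0. Lengths are in mm, angles in rad, forces in N, time in s.
With the tool pointing down it reaches from about 400 to 875 mm from the base axis. Payload 4.4 kg.
Tool frame: the origin (TCP) lies midway between the tips of the shut fingers; the grasp point (between the pads) lies 19 mm behind it; x points along the fingers, z is the direction in which the jaws open and shut, and the axes are right-handed (so a half turn about x gives the same grasp; the last joint's range is limited). The gripper opens to 85 mm and grips with 20 to 120 N. Pads are 22 mm wide; open, the fingers measure 114 mm over their backs; the gripper's body (76 mm by 85 mm) begins 54 mm behind the grasp point. The pads swing forward as they close: fully open they stand 13 mm farther back than shut.
Start: joints at [-1.33, 0.628, 0.038, 1.517, -0.027, 0.996, -0.02], TCP at [196.282, 619.67, 231.313] pointing down, gripper open.
Joint ranges: [-3.06, 3.06], [-0.37, 2.12], [-1.25, 1.32], [0.18, 2.47], [-1.1, 4.24], [0.23, 1.98], [-2.94, 2.94]. Speed limits (rad/s): [2.57, 2.57, 3.14, 3.14, 3.14, 3.14, 3.14].

## Interface

Orientations are given as [roll, pitch, yaw] about the fixed x, y, z axes, in that order (R = Rz(yaw) Ry(pitch) Rx(roll)).
In Python, from cell import ctrl gives the robot as it stands. The module is installed in compiled form; this text tells all that it offers.
- The arm moves only by the tool servo_tool, never from a script. Its argument "rows" is a list of rows, each an object of numbers: "dx", "dy", "dz": the shift along the tool's x, y, z in units of 750 mm (1.0 is 750 mm); "wx", "wy", "wz": the turn, a rotation vector about the tool's x, y, z in units of 6 degrees (1.0 is 6 degrees); "fingers": the closure, from 0 (fully open) to 1 (shut). In form: [{"dx": .., "dy": .., "dz": .., "wx": .., "wy": .., "wz": .., "fingers": ..}, ...]. A call has 1 to 5 rows; each row shifts and turns the commanded pose from where the row before left it, along the tool's axes as they then stand; what a row does not reach is not made up. A row lasts 1/8 s, in which the tool goes at most 62.5 mm and 10.7 degrees, less where a joint would pass 70% of its speed; a pose out of reach is approached as far as the arm can. A call with a number of a shift or a turn outside -1 to 1 is refused whole. A call with a gripper value outside its range is refused whole. The fingers move at their own pace and stop on an object; the grip force is fixed at half the most. Time passes only in rows, so rows that do not move let the fingers close. It gives the time, the measured TCP pose, the force and the opening at its end, in the units of the state.
- ctrl.read_state(): the state, without advancing time (a new reading comes with each control period).
- ctrl.get_image(name): name is "side" or "top"; returns the picture (400x640x3 uint8, red, green, blue); there is no depth.
- ctrl.camera_info(name): a dict with "fovy" (degrees; the focal length in pixels is half the picture's height over the tangent of half this angle, whatever the lens; pixels are square), "cx", "cy" (the principal point, pixels), "k1" (the pictures are not rectified: a ray, as slopes to the right and down, at radius r is drawn at 1 + k1 r^2 times it, then the intrinsics apply), "R" (3x3) and "t" (3): a world point X has camera coordinates R X + t. Camera axes: x right, y down, z forward; pixel columns grow to the right and rows downward; lengths in mm; the calibration is good to about 2 mm. A picture is of the moment at which its call begins. camera_info takes no time and is no camera call.
- ctrl.finish_job(): hands the job in, once; it reports no verdict.
Trained networks look in the newest picture that a camera, given by its name, has taken for a name from the list of things; names that differ only in an ending like _2 or _b are one class to them, and where a whole thing is asked for, a point or a joint stands for the part that bears it (a point fixed in the world has none). Each returns a list of dicts, best first, with "conf" (0 to 1); they miss things now and then, are a little off and sometimes report something else, mostly with a low value. They report only what shows in the picture. A call takes as long as a camera call. They do not tell look-alikes from the thing itself.
- ctrl.search_frame(label, camera): "extent" ([centre column, centre row, width, height] in pixels, round what is visible of it).
- ctrl.silhouettes(label, camera): "region" (400x640 bool, what is visible of it) and "extent" ([centre column, centre row, width, height] in pixels, round what is visible of it).
- ctrl.mark_of(label, camera): "point" ([column, row] in pixels: a listed point, or the origin of a listed thing).
The state is a dict: "clock": time; "qpos": joint angles; "qd": joint speeds; "tau": joint torques, N m; "eef_pos": TCP position; "tool_rot": TCP orientation; "force": force on the tool from outside, world axes, zero at the start; "torque": the same for the moment, N m; "width": finger opening in mm.
Only numpy, scipy, OpenCV 4.12 (cv2) and the standard library are available. Lean on these libraries where they do the work, as an engineer would, in place of code of your own. Each camera call takes 0.05 s, during which the arm holds its last target.

## Working session

There is one attempt and no reset: what is moved stays moved. The work goes in short steps, Python scripts to look and compute and a tool call to move; the robot and the scene stay as the last step left them, time stands still between calls to the robot, and variables do not carry over. Pictures are saved under pics/ and viewed, and the job is handed in when it is done.

Besides the shell and the picture viewer there is one more tool, called after "Emit:" by a JSON object that holds its "op" and its "data". servo_tool: Moves the arm, as the interface text tells. Its arguments: {"type":"object","properties":{"rows":{"type":"array"}},"required":["rows"]}

```bash
mkdir -p pics; cat > h.py <<'E'
import numpy as np, cv2
from cell import ctrl
def K(n):
    c=ctrl.camera_info(n); f=200/np.tan(np.radians(c['fovy'])/2); return c,f
def ray(n,p):
    c,f=K(n); d=np.array([[[p[0],p[1]]]],float)
    u=cv2.undistortPoints(d,np.array([[f,0,c['cx']],[0,f,c['cy']],[0,0,1.]]),np.array([c['k1'],0,0,0.]))[0,0]
    R=np.array(c['R']);t=np.array(c['t']); return -R.T@t, R.T@np.array([u[0],u[1],1])
def atz(n,p,z):
    o,d=ray(n,p); return o+d*(z-o[2])/d[2]
def proj(n,X):
    c,f=K(n); R=np.array(c['R']);t=np.array(c['t']); v=R@np.array(X,float)+t
    s=v[:2]/v[2]; s=s*(1+c['k1']*(s@s)); return s*f+[c['cx'],c['cy']]
def save(n,name,crop=None,s=1):
    im=ctrl.get_image(n)
    if crop: x0,y0,x1,y1=crop; im=im[y0:y1,x0:x1]
    im=cv2.resize(im,None,fx=s,fy=s,interpolation=cv2.INTER_CUBIC)
    cv2.imwrite('pics/'+name,im[:,:,::-1])
E
python3 - <<'E'
from h import *
save('top','t0.png');save('side','s0.png')
for n in('top','side'):
    c=ctrl.camera_info(n);R=np.array(c['R']);print(n,c['fovy'],-R.T@np.array(c['t']),R[2])
    for l in('board','spot','pivot','foot','lever_hinge','lever_end','jig'):
        print(l,[(np.round(m['point']),round(m['conf'],2)) for m in ctrl.mark_of(l,n)])
print(ctrl.read_state())
E
```

```text
top 49.843526138275585 [ 483.4358607    95.16281253 1233.08314172] [ 0.07252255 -0.00695843 -0.9973425 ]
board [(array([426., 217.]), 0.89), (array([216., 266.]), 0.87), (array([403., 297.]), 0.66)]
spot [(array([318., 188.]), 0.82), (array([413., 117.]), 0.81), (array([402., 296.]), 0.79), (array([219., 265.]), 0.7), (array([432., 215.]), 0.65), (array([371., 213.]), 0.46)]
pivot [(array([369., 209.]), 0.71)]
foot []
lever_hinge [(array([330., 251.]), 0.65)]
lever_end [(array([313., 267.]), 0.5)]
jig [(array([328., 196.]), 0.84)]
side 46.66103506669123 [ 486.41111547 -880.35413027  737.27125871] [ 0.09181234  0.8354448  -0.54185098]
board [(array([199., 310.]), 0.97), (array([443., 304.]), 0.94), (array([327., 228.]), 0.87), (array([247., 183.]), 0.85), (array([314., 332.]), 0.76)]
spot [(array([317., 326.]), 0.97), (array([329., 226.]), 0.83), (array([200., 305.]), 0.75), (array([440., 299.]), 0.62), (array([248., 174.]), 0.61)]
pivot [(array([304., 247.]), 0.83)]
foot [(array([261., 233.]), 0.58), (array([326., 229.]), 0.57)]
lever_hinge [(array([258., 218.]), 0.63)]
lever_end [(array([387., 230.]), 0.72), (array([242., 190.]), 0.67)]
jig [(array([321., 241.]), 0.7)]
{'clock': 0.8, 'qpos': array([-1.32978047,  0.62837346,  0.03849751,  1.51738569, -0.02699582,
        0.9962856 , -0.01999698]), 'qd': array([ 1.59208537e-04,  6.82176962e-04,  1.02821793e-03, -1.50557114e-03,
       -6.27261835e-06, -7.03692724e-04, -1.82344542e-03]), 'tau': array([-3.33959606e-04, -5.63237000e+01,  1.22529443e+00, -1.93771720e+01,
        1.08676308e-02,  1.71409112e-03, -1.91726247e-05]), 'eef_pos': array([196.29823914, 619.68160642, 231.33517649]), 'tool_rot': array([0.51549263, 1.57072123, 1.77945573]), 'force': array([ 0.80864857, -0.93765825,  0.6042574 ]), 'torque': array([ 0.02524105,  0.02092905, -0.06655708]), 'width': 85.37422675331901}
```

View pics/t0.png

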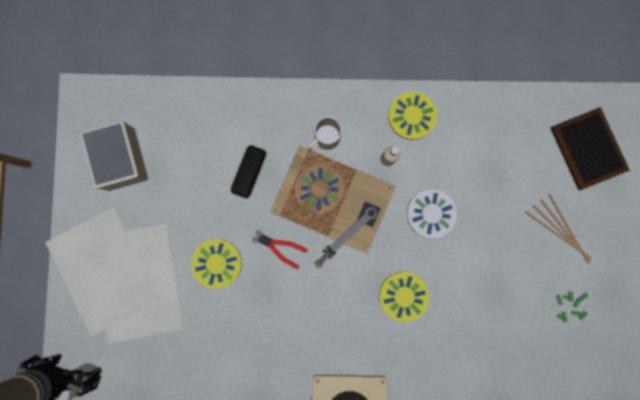

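View pics/s0.png

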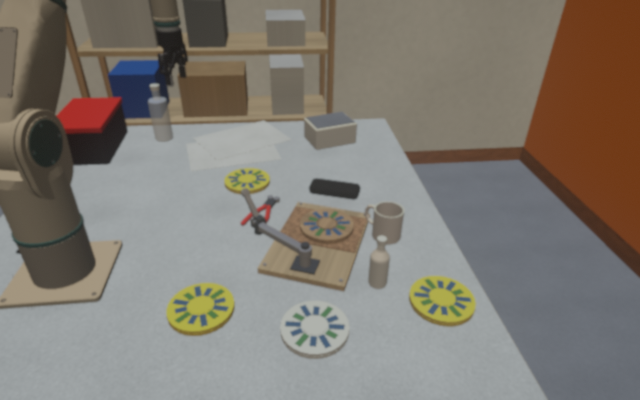

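```bash
python3 - <<'E'
from h import *
save('top','t1.png',(240,130,440,290),4);save('side','s1.png',(200,140,430,300),3.4)
c=ctrl.camera_info('top');print(np.array(c['R']))
print('spot top',atz('top',(318,188),36),'side',atz('side',(329,226),36))
print('pivot top',atz('top',(369,209),70),'side',atz('side',(304,247),70))
print('hinge top',atz('top',(330,251),78),'side',atz('side',(258,218),78))
E
```

```text
[[ 0.01497788 -0.9998553   0.00806509]
 [-0.9972543  -0.01552298 -0.07240783]
 [ 0.07252255 -0.00695843 -0.9973425 ]]
spot top [621.84076801  95.98814754  36.        ] side [623.59218131  74.84197464  36.        ]
pivot top [562.87109488 -43.10018796  70.        ] side [549.63341347 -47.3685932   70.        ]
hinge top [448.30741832  61.29844999  78.        ] side [445.04623399  66.65223767  78.        ]
```

View pics/t1.png

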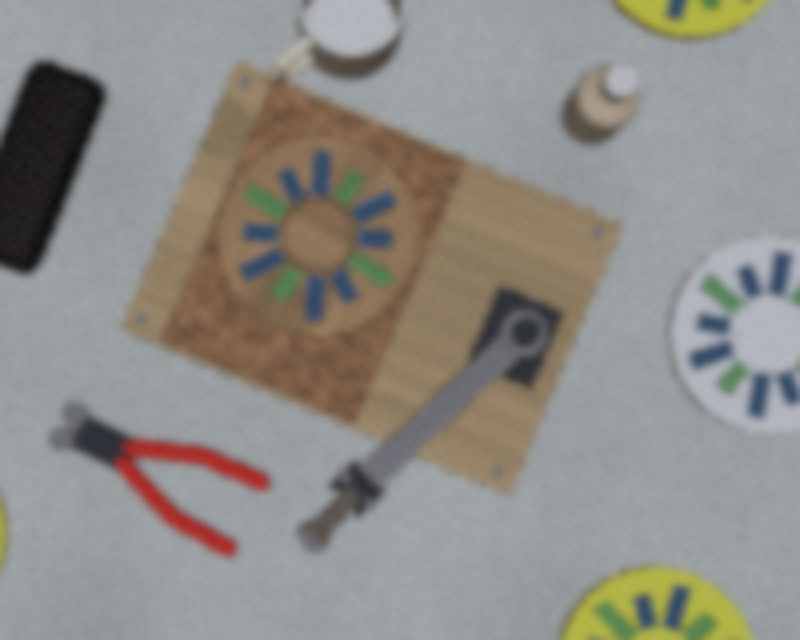

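View pics/s1.png

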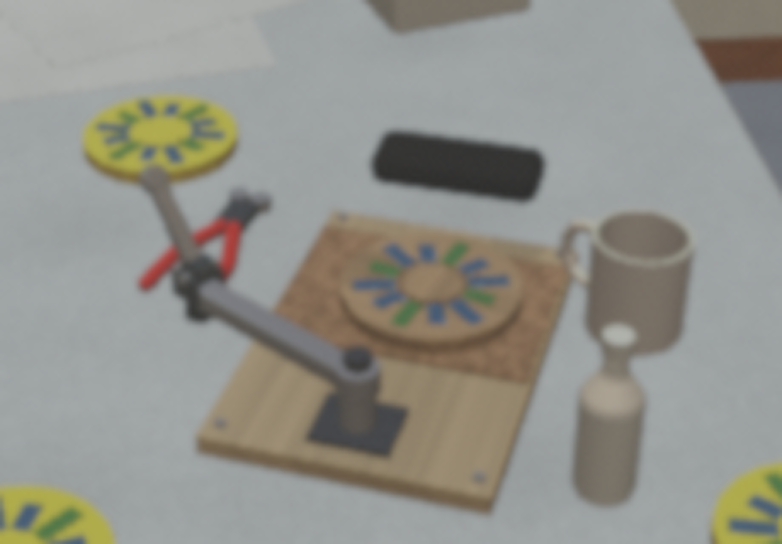

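```bash
python3 - <<'E'
from h import *
T=lambda a,b:(239.6+a/4,129.6+b/4); S=lambda a,b:(199.65+a/3.4,139.65+b/3.4)
print('spot',atz('top',T(318,235),36),atz('side',S(432,283),36))
print('nut',atz('top',T(526,331),83),atz('side',S(358,354),83))
print('hinge',atz('top',T(356,486),78),atz('side',S(200,268),78))
# jig corners base z=18
for p in [(240,63),(621,224),(512,494),(124,327)]: print('c',atz('top',T(*p),18))
for p in [(335,213),(570,257),(490,500),(198,438)]: print('cs',atz('side',S(*p),18))
E
```

```text
spot [620.90545084  92.89691632  36.        ] [619.38715762  88.96852144  36.        ]
nut [553.07976643 -47.24130455  83.        ] [551.46441994 -52.15162095  83.        ]
hinge [447.98642854  65.03345692  78.        ] [446.21018211  64.51056113  78.        ]
c [745.60361351 150.45768528  18.        ]
c [ 634.21977845 -122.29040328   18.        ]
c [442.20492309 -46.16719843  18.        ]
c [555.45477402 228.8304229   18.        ]
cs [554.24090383 220.46868746  18.        ]
cs [737.35853666 139.46216978  18.        ]
cs [ 631.17444583 -130.13182372   18.        ]
cs [441.73698679 -51.7019893   18.        ]
```

```bash
cat >> h.py <<'E'
from scipy.spatial.transform import Rotation as Ro
def st():
    s=ctrl.read_state(); return np.array(s['eef_pos']),Ro.from_euler('xyz',s['tool_rot']).as_matrix(),s
def azR(az): # tool x down, y along azimuth az
    x=np.array([0,0,-1.]);y=np.array([np.cos(az),np.sin(az),0]);return np.c_[x,y,np.cross(x,y)]
def delta(P,R,P2,R2=None):
    d=R.T@(np.array(P2)-P)/750
    w=Ro.from_matrix(R.T@R2).as_rotvec()/np.radians(6) if R2 is not None else None
    return d,w
E
python3 - <<'E'
from h import *
P,R,s=st(); print(np.round(R,3),s['clock'])
for az in (64.3,-115.7,154.3,-25.7):
    print(az,delta(P,R,[440,-15,231],azR(np.radians(az))))
for l in('mug','glue','nippers','case'):
  print(l,[(atz('top',m['point'],0)) for m in ctrl.mark_of(l,'top')[:1]],[(atz('side',m['point'],0)) for m in ctrl.mark_of(l,'side')[:1]])
E
```

```text
[[-0.    -0.953  0.302]
 [ 0.     0.302  0.953]
 [-1.     0.     0.   ]] 0.9
64.3 (array([ 3.86536061e-04, -5.65412738e-01, -7.08523257e-01]), array([ 1.63528177e+01, -2.12765203e-04, -6.05631341e-04]))
-115.7 (array([ 3.86536061e-04, -5.65412738e-01, -7.08523257e-01]), array([-1.36471823e+01,  5.82627067e-04, -2.04683539e-04]))
154.3 (array([ 3.86536061e-04, -5.65412738e-01, -7.08523257e-01]), array([ 1.35281767e+00,  2.45282312e-04, -5.10958255e-04]))
-25.7 (array([ 3.86536061e-04, -5.65412738e-01, -7.08523257e-01]), array([-2.86471823e+01,  7.67702834e-04,  3.68530940e-04]))
mug [array([779.37310938,  61.76815364,   0.        ])] [array([786.11619417,  72.77171443,   0.        ])]
glue [array([ 714.77328254, -101.65173424,    0.        ])] [array([667.18492584, 300.39300194,   0.        ])]
nippers [array([435.77783973,  56.02636687,   0.        ])] [array([456.59848802, 215.74106843,   0.        ])]
case [] [array([675.25989644, 290.50125477,   0.        ])]
```

Emit:
{"op": "servo_tool", "data": {"rows": [{"dx": 0, "dy": -0.03, "dz": -0.04, "wx": 0.27, "wy": 0, "wz": 0, "fingers": 1}, {"dx": 0, "dy": -0.04, "dz": -0.05, "wx": 0.27, "wy": 0, "wz": 0, "fingers": 1}, {"dx": 0, "dy": -0.04, "dz": -0.05, "wx": 0.27, "wy": 0, "wz": 0, "fingers": 1}, {"dx": 0, "dy": -0.04, "dz": -0.05, "wx": 0.27, "wy": 0, "wz": 0, "fingers": 1}, {"dx": 0, "dy": -0.04, "dz": -0.05, "wx": 0.27, "wy": 0, "wz": 0, "fingers": 1}]}}

```text
clock: 1.92
eef_pos: [265.5, 399.3, 231.5]
tool_rot: [-0.273, 1.57, 0.849]
force: [0.3, 0.5, 0.9]
width: -0.1
```

Emit:
{"op": "servo_tool", "data": {"rows": [{"dx": 0, "dy": -0.03, "dz": -0.05, "wx": 0, "wy": 0, "wz": 0, "fingers": 1}, {"dx": 0, "dy": -0.03, "dz": -0.05, "wx": 0, "wy": 0, "wz": 0, "fingers": 1}, {"dx": 0, "dy": -0.03, "dz": -0.05, "wx": 0, "wy": 0, "wz": 0, "fingers": 1}, {"dx": 0, "dy": -0.03, "dz": -0.05, "wx": 0, "wy": 0, "wz": 0, "fingers": 1}, {"dx": 0, "dy": -0.03, "dz": -0.05, "wx": 0, "wy": 0, "wz": 0, "fingers": 1}]}}

```text
clock: 2.55
eef_pos: [285.3, 181.8, 231.6]
tool_rot: [-0.455, 1.57, 0.668]
force: [0.2, -1.0, 0.5]
width: -0.3
```

```bash
python3 - <<'E'
from h import *
P,R,s=st(); print(P,np.round(R,3),s['clock'],s['width'],s['qpos'])
print(delta(P,R,[440,-15,231],azR(np.radians(154.3))))
E
```

```text
[285.30095596 181.80550184 231.60295812] [[ 0.001 -0.901  0.433]
 [ 0.001  0.433  0.901]
 [-1.    -0.001  0.001]] 2.55 -0.33750199441293177 [-0.76869973  0.18978999  0.1403763   2.30398998 -0.04376785  0.64887816
  0.52693244]
(array([ 0.0008034 , -0.29956041, -0.14719573]), array([0.00619896, 0.01045752, 0.0051171 ]))
```

Emit:
{"op": "servo_tool", "data": {"rows": [{"dx": 0, "dy": -0.06, "dz": -0.01, "wx": 0, "wy": 0, "wz": 0, "fingers": 1}, {"dx": 0, "dy": -0.06, "dz": -0.03, "wx": 0, "wy": 0, "wz": 0, "fingers": 1}, {"dx": 0, "dy": -0.06, "dz": -0.04, "wx": 0, "wy": 0, "wz": 0, "fingers": 1}, {"dx": 0, "dy": -0.06, "dz": -0.04, "wx": 0, "wy": 0, "wz": 0, "fingers": 1}, {"dx": 0, "dy": -0.06, "dz": -0.03, "wx": 0, "wy": 0, "wz": 0, "fingers": 1}]}}

```text
clock: 3.18
eef_pos: [439.9, -17.8, 231.6]
tool_rot: [-0.88, 1.57, 0.242]
force: [0.4, 1.0, 0.4]
width: -0.0
```

```bash
python3 - <<'E'
from h import *
P,R,s=st(); print(P,np.round(R,3),s['clock'],s['width'],s['qpos'])
print(delta(P,R,[440,-15,50],azR(np.radians(154.3))))
save('top','t2.png',(240,130,440,290),4);save('side','s2.png',(200,100,430,300),3)
E
```

```text
[439.88346183 -17.76327236 231.61348201] [[ 0.001 -0.901  0.434]
 [ 0.     0.434  0.901]
 [-1.    -0.001  0.   ]] 3.175 -0.038932423953240355 [-0.20407955  0.33984642  0.23865425  2.07761076 -0.11797543  0.73579856
  1.23072915]
(array([0.24215203, 0.00160232, 0.00326841]), array([-0.00470512,  0.00465784,  0.00563653]))
```

View pics/s2.png

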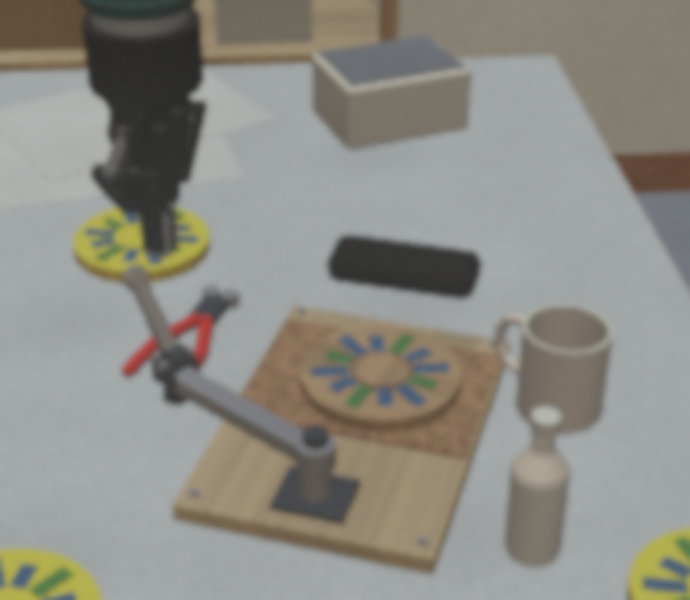

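View pics/t2.png

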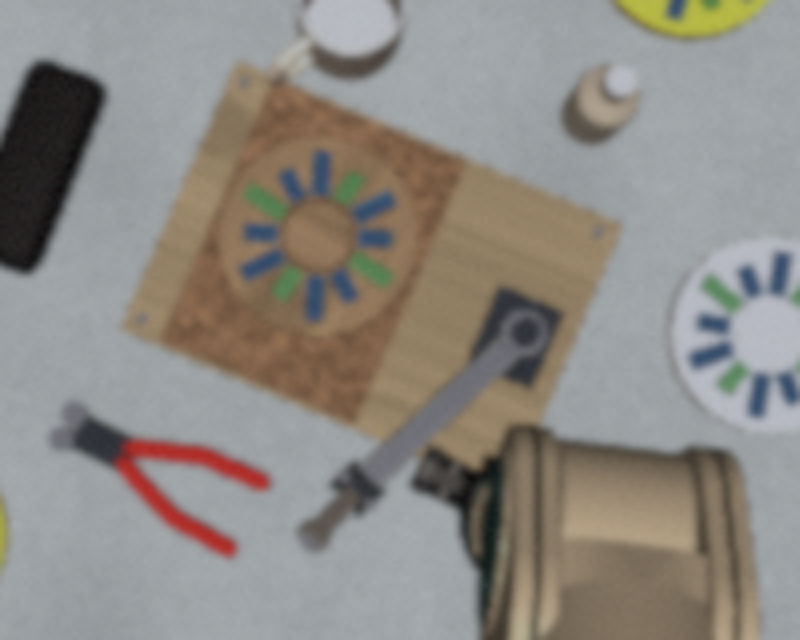

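Emit:
{"op": "servo_tool", "data": {"rows": [{"dx": 0.05, "dy": 0, "dz": 0, "wx": 0, "wy": 0, "wz": 0, "fingers": 1}, {"dx": 0.06, "dy": 0, "dz": 0, "wx": 0, "wy": 0, "wz": 0, "fingers": 1}, {"dx": 0.06, "dy": 0, "dz": 0, "wx": 0, "wy": 0, "wz": 0, "fingers": 1}, {"dx": 0.05, "dy": 0, "dz": 0, "wx": 0, "wy": 0, "wz": 0, "fingers": 1}, {"dx": 0.022, "dy": 0, "dz": 0, "wx": 0, "wy": 0, "wz": 0, "fingers": 1}]}}

```text
clock: 3.9
eef_pos: [437.9, -15.3, 48.1]
tool_rot: [1.851, 1.568, 2.974]
force: [-0.6, -0.2, 0.3]
width: -0.0
```

```bash
cat > plan.py <<'E'
from h import *
P,R,s=st(); print(P,s['clock'])
piv=np.array([552,-50.])
# effective offset of box 30(z) x22(y) in strap normal direction
cur=P.copy()
for az in [132,127,122,117,112,107,102,97,92,87,82,77,74,72,70,68,66,64.3]:
    a=np.radians(az); b=a-np.radians(64.3)
    off=10+11*abs(np.cos(b))+15*abs(np.sin(b))
    d=np.array([np.cos(a),np.sin(a)]); tg=np.array([np.sin(a),-np.cos(a)])
    X=np.r_[piv+100*d-off*tg,P[2]]
    print(az,X.round(0),np.round(R.T@(X-cur)/750,4)); cur=X
E
python3 plan.py
```

```text
[437.93900831 -15.29547258  48.07847593] 3.9
132 [464.   6.  48.] [-0.0001 -0.0196  0.0402]
127 [469.  13.  48.] [-0.     -0.0017  0.0115]
122 [475.  20.  48.] [-0.     -0.0028  0.0115]
117 [481.  26.  48.] [-0.     -0.0039  0.0114]
112 [488.  32.  48.] [-0.     -0.005   0.0112]
107 [496.  37.  48.] [-0.     -0.0061  0.0108]
102 [504.  42.  48.] [-0.     -0.0072  0.0103]
97 [513.  46.  48.] [-0.     -0.0082  0.0097]
92 [522.  49.  48.] [-0.     -0.0092  0.009 ]
87 [531.  51.  48.] [-0.     -0.0102  0.0082]
82 [541.  53.  48.] [-0.     -0.011   0.0072]
77 [551.  53.  48.] [-0.     -0.0118  0.0061]
74 [557.  53.  48.] [-0.     -0.0074  0.0031]
72 [561.  52.  48.] [-0.     -0.005   0.0019]
70 [565.  52.  48.] [-0.     -0.0051  0.0017]
68 [569.  51.  48.] [-0.     -0.0052  0.0015]
66 [573.  50.  48.] [-0.     -0.0053  0.0013]
64.3 [576.  49.  48.] [-0.     -0.0045  0.0009]
```

Emit:
{"op": "servo_tool", "data": {"rows": [{"dx": 0, "dy": -0.01, "dz": 0.02, "wx": 0, "wy": 0, "wz": 0, "fingers": 1}, {"dx": 0, "dy": -0.0096, "dz": 0.02, "wx": 0, "wy": 0, "wz": 0, "fingers": 1}, {"dx": 0, "dy": -0.0017, "dz": 0.0115, "wx": 0, "wy": 0, "wz": 0, "fingers": 1}, {"dx": 0, "dy": -0.0028, "dz": 0.0115, "wx": 0, "wy": 0, "wz": 0, "fingers": 1}, {"dx": 0, "dy": -0.0039, "dz": 0.0114, "wx": 0, "wy": 0, "wz": 0, "fingers": 1}]}}

```text
clock: 4.53
eef_pos: [482.3, 25.4, 50.2]
tool_rot: [-2.655, 1.57, -1.533]
force: [-1.9, -3.1, -0.1]
width: -0.2
```

```bash
python3 - <<'E'
from h import *
P,R,s=st(); print(P,s['force'],s['torque'])
save('top','t3.png',(240,130,440,290),4);save('side','s3.png',(200,100,430,300),3)
E
```

```text
[482.32284395  25.41297765  50.18637399] [-1.92600974 -3.14600602 -0.09754545] [-0.56251239  0.17460713 -0.06490157]
```

View pics/t3.png

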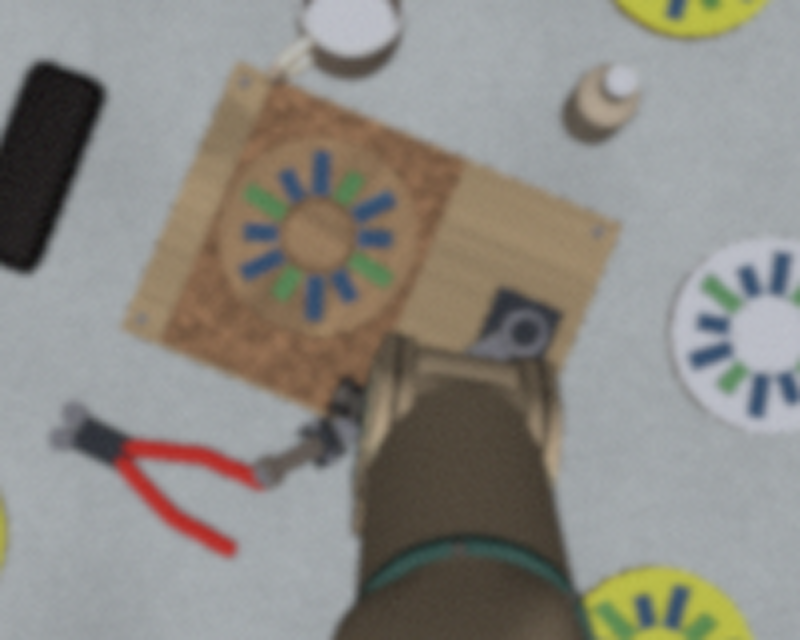

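View pics/s3.png

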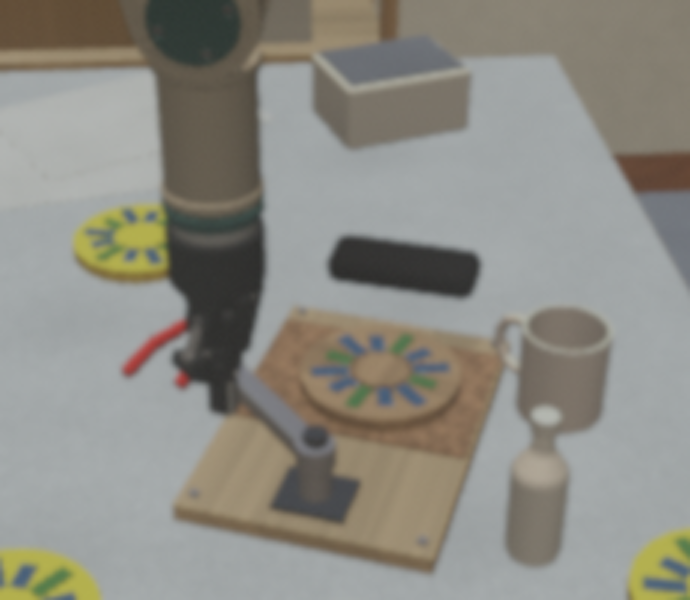

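Emit:
{"op": "servo_tool", "data": {"rows": [{"dx": 0, "dy": -0.005, "dz": 0.0112, "wx": 0, "wy": 0, "wz": 0, "fingers": 1}, {"dx": 0, "dy": -0.0061, "dz": 0.0108, "wx": 0, "wy": 0, "wz": 0, "fingers": 1}, {"dx": 0, "dy": -0.0072, "dz": 0.0103, "wx": 0, "wy": 0, "wz": 0, "fingers": 1}, {"dx": 0, "dy": -0.0082, "dz": 0.0097, "wx": 0, "wy": 0, "wz": 0, "fingers": 1}, {"dx": 0, "dy": -0.0092, "dz": 0.009, "wx": 0, "wy": 0, "wz": 0, "fingers": 1}]}}

```text
clock: 5.25
eef_pos: [523.2, 48.5, 49.7]
tool_rot: [1.897, 1.57, 3.02]
force: [-2.8, -1.9, 0.7]
width: 0.1
```

Emit:
{"op": "servo_tool", "data": {"rows": [{"dx": 0, "dy": -0.0102, "dz": 0.0082, "wx": 0, "wy": 0, "wz": 0, "fingers": 1}, {"dx": 0, "dy": -0.011, "dz": 0.0072, "wx": 0, "wy": 0, "wz": 0, "fingers": 1}, {"dx": 0, "dy": -0.0118, "dz": 0.0061, "wx": 0, "wy": 0, "wz": 0, "fingers": 1}, {"dx": 0, "dy": -0.0074, "dz": 0.0031, "wx": 0, "wy": 0, "wz": 0, "fingers": 1}, {"dx": 0, "dy": 0, "dz": 0, "wx": 0, "wy": 0, "wz": 0, "fingers": 1}]}}

```text
clock: 5.88
eef_pos: [559.7, 51.9, 50.0]
tool_rot: [-0.974, 1.568, 0.148]
force: [-0.2, -0.5, 0.4]
width: -0.0
```

```bash
python3 - <<'E'
from h import *
P,R,s=st(); print(P,s['force'],s['torque'],s['qpos'])
print(R.T@(np.array([576,49,48])-P)/750)
save('top','t4.png',(240,130,440,290),4);save('side','s4.png',(200,100,430,300),3)
E
```

```text
[559.67589423  51.87895265  49.96807518] [-0.15537345 -0.53781425  0.37169932] [ 0.04431265  0.06137268 -0.02409136] [-0.25505094  0.77291816  0.17603486  1.90891819 -0.26820885  0.47980026
  1.23302886]
[ 0.00267591 -0.02127367  0.00596883]
```

View pics/t4.png

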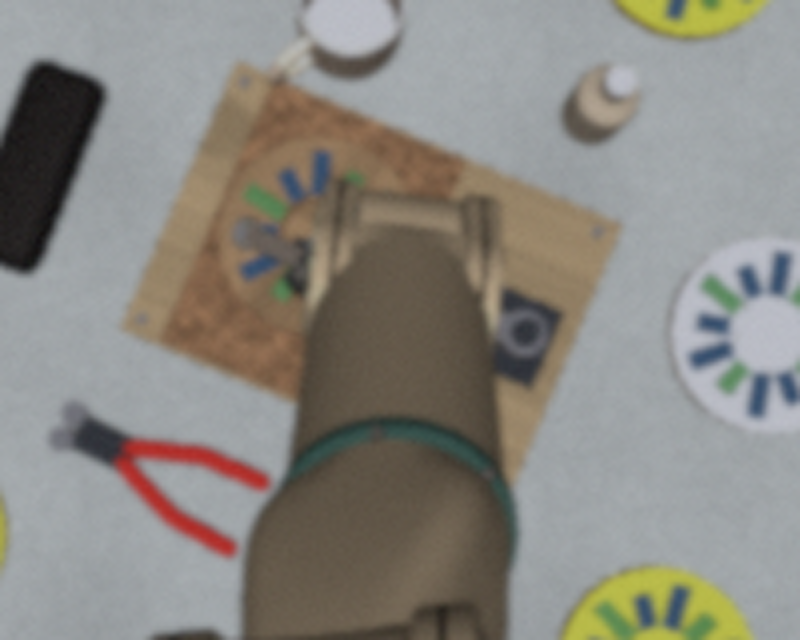

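View pics/s4.png

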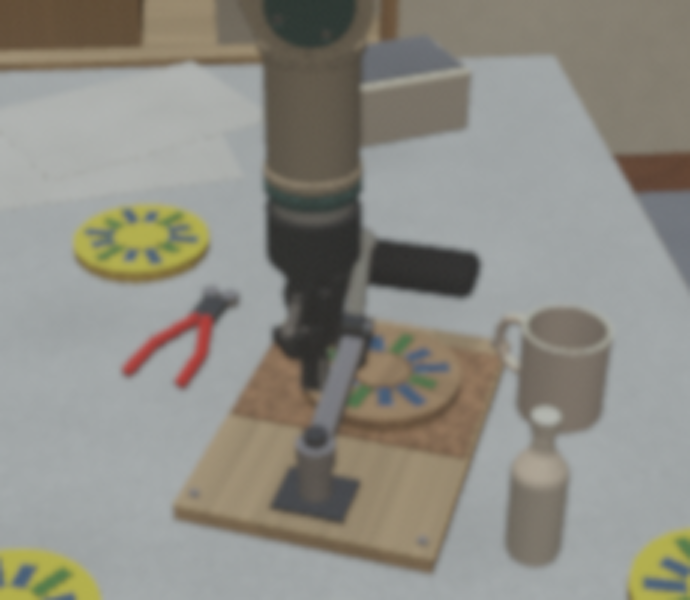

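```bash
cat > az.py <<'E'
from h import *
import sys
a=list(map(float,sys.argv[1:]))
S=lambda a,b:(199.67+a/3,99.67+b/3)
n=atz('side',S(a[0],a[1]),83);h=atz('side',S(a[2],a[3]),78);sp=atz('side',S(a[4],a[5]),36)
for v in (h-n,sp-n): print(np.hypot(*v[:2]),np.degrees(np.arctan2(v[1],v[0])))
E
python3 az.py 316 434 355 325 380 370
python3 - <<'E'
from h import *
print([(m['point'],m['conf']) for l in('pivot','lever_hinge','foot','spot') for m in ctrl.mark_of(l,'side')[:2]])
# predicted pixel of hinge for az
piv=np.array([551.5,-51.])
for az in (78,74,72,70,64.3):
    a=np.radians(az); print(az,(proj('side',[*(piv+155*np.array([np.cos(a),np.sin(a)])),78])-[200,100])*3)
E
```

```text
158.52779437116052 73.24215019465231
157.6752077114156 64.8807049291186
[([303.2, 246.7], 0.58), ([325.9, 231.8], 0.51), ([314.7, 325.9], 0.79), ([328.3, 223.0], 0.76)]
78 [337.98772403 322.80344839]
74 [350.55447729 323.89925858]
72 [356.7943557 324.6305447]
70 [362.99834299 325.48365432]
64.3 [380.43673764 328.57968488]
```

Emit:
{"op": "servo_tool", "data": {"rows": [{"dx": 0, "dy": -0.006, "dz": 0.002, "wx": 0, "wy": 0, "wz": 0, "fingers": 1}, {"dx": 0, "dy": -0.006, "dz": 0.0015, "wx": 0, "wy": 0, "wz": 0, "fingers": 1}, {"dx": 0, "dy": -0.006, "dz": 0.001, "wx": 0, "wy": 0, "wz": 0, "fingers": 1}, {"dx": 0, "dy": 0, "dz": 0, "wx": 0, "wy": 0, "wz": 0, "fingers": 1}]}}

```text
clock: 6.68
eef_pos: [572.6, 48.5, 49.7]
tool_rot: [-1.286, 1.57, -0.164]
force: [-0.5, 0.4, 0.3]
width: 0.3
```

```bash
python3 - <<'E'
from h import *
P,R,s=st(); print(P,s['force'])
save('side','s5.png',(200,100,430,300),3)
E
```

```text
[572.61160902  48.54976109  49.71906201] [-0.49934538  0.40355404  0.28208911]
```

View pics/s5.png

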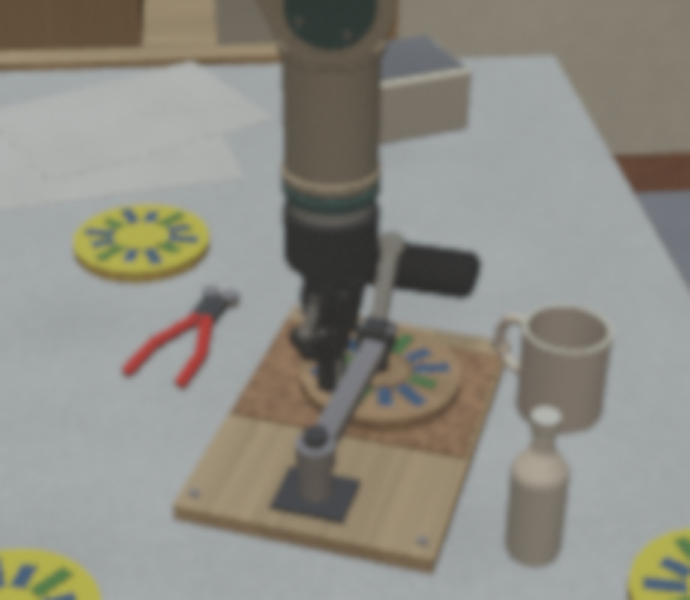

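Emit:
{"op": "servo_tool", "data": {"rows": [{"dx": 0, "dy": -0.003, "dz": 0.0005, "wx": 0, "wy": 0, "wz": 0, "fingers": 1}, {"dx": 0, "dy": 0, "dz": 0, "wx": 0, "wy": 0, "wz": 0, "fingers": 1}, {"dx": 0, "dy": 0.04, "dz": 0, "wx": 0, "wy": 0, "wz": 0, "fingers": 1}, {"dx": -0.06, "dy": 0.04, "dz": 0, "wx": 0, "wy": 0, "wz": 0, "fingers": 1}, {"dx": -0.07, "dy": 0.02, "dz": 0, "wx": 0, "wy": 0, "wz": 0, "fingers": 1}]}}

```text
clock: 7.35
eef_pos: [504.8, 81.4, 147.6]
tool_rot: [2.073, 1.569, -3.086]
force: [0.6, 0.3, 0.9]
width: 0.3
```

Emit:
{"op": "servo_tool", "data": {"rows": [{"dx": -0.05, "dy": 0.01, "dz": 0.06, "wx": 0, "wy": 0, "wz": 0, "fingers": 1}, {"dx": -0.02, "dy": 0.01, "dz": 0.07, "wx": 0, "wy": 0, "wz": 0, "fingers": 1}, {"dx": 0, "dy": 0.01, "dz": 0.07, "wx": 0, "wy": 0, "wz": 0, "fingers": 1}, {"dx": 0, "dy": 0, "dz": 0.07, "wx": 0, "wy": 0, "wz": 0, "fingers": 1}, {"dx": 0, "dy": 0, "dz": 0.03, "wx": 0, "wy": 0, "wz": 0, "fingers": 1}]}}

```text
clock: 7.98
eef_pos: [584.5, 297.7, 199.8]
tool_rot: [-0.259, 1.568, 0.868]
force: [-0.5, 0.2, -0.2]
width: 0.2
```

```bash
python3 - <<'E'
from h import *
P,R,s=st(); print(P,s['force'],s['clock'])
save('side','s6.png',(270,150,370,270),5);save('top','t6.png',(270,140,400,240),6)
for n in('top','side'):
  for l in('spot','lever_hinge','lever_end','foot'): print(n,l,[(m['point'],m['conf']) for m in ctrl.mark_of(l,n)[:5]])
E
```

```text
[584.46976106 297.69096065 199.78757468] [-0.49103474  0.20036044 -0.20646804] 7.975
top spot [([413.3, 114.6], 0.89), ([402.7, 297.5], 0.83), ([433.5, 212.9], 0.79), ([216.8, 263.6], 0.69), ([318.4, 188.4], 0.64)]
top lever_hinge [([321.6, 188.6], 0.66), ([329.6, 135.3], 0.45)]
top lever_end [([301.2, 177.6], 0.43)]
top foot []
side spot [([248.3, 174.7], 0.86), ([325.4, 221.9], 0.8), ([197.8, 306.2], 0.76), ([443.4, 300.1], 0.62)]
side lever_hinge [([327.7, 208.6], 0.49)]
side lever_end [([330.3, 175.9], 0.66), ([332.9, 193.2], 0.3)]
side foot []
```

View pics/s6.png

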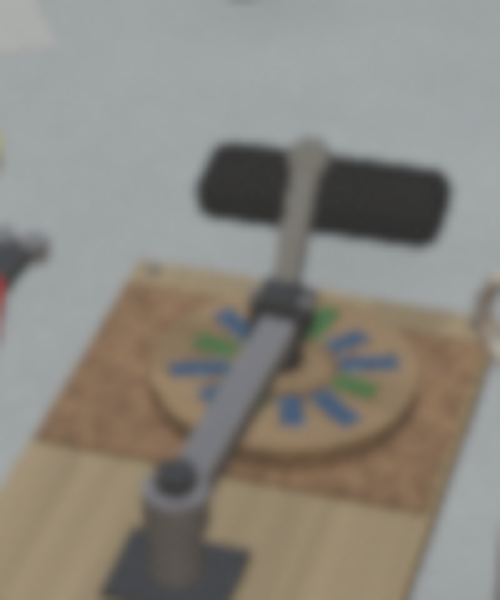

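View pics/t6.png

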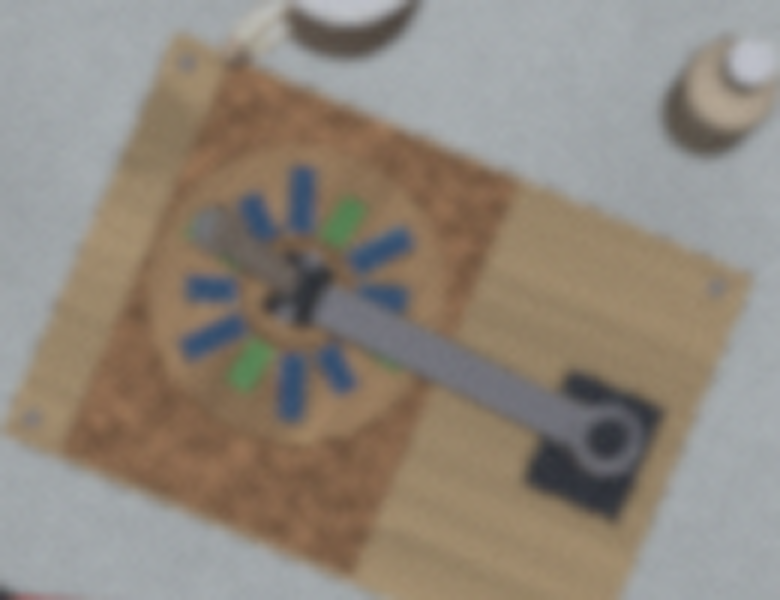

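```bash
python3 - <<'E'
from h import *
T=lambda a,b:(269.6+a/6,139.6+b/6); S=lambda a,b:(269.6+a/5,149.6+b/5)
az=lambda v:(round(np.hypot(*v[:2]),1),np.degrees(np.arctan2(v[1],v[0])).round(2))
sp=atz('top',(319.1,188.35),36); nut=atz('top',T(609,437),83); h=atz('top',T(300,288),78)
print('top spot',sp,'hinge',h,'nut',nut,'spot-nut',az(sp-nut),'h-nut',az(h-nut), 'h-sp',h-sp)
print('mid line',az(atz('top',T(395,341),70)-atz('top',T(540,405),70)))
sp=atz('side',(326.9,223.),36); nut=atz('side',S(176,474),83); h=atz('side',S(284,298),78)
print('side',sp,h,nut,az(sp-nut),az(h-nut),h-sp)
# refine board centre by ring tiles in both: fit board via tile colour segmentation
for n,zz in(('top',36),('side',36)):
    im=ctrl.get_image(n).astype(int); r,g,b=im[...,0],im[...,1],im[...,2]
    m=(b>r+25)&(b>g+10)
    ys,xs=np.nonzero(m); 
    P=np.array([atz(n,(x,y),36)[:2] for x,y in zip(xs,ys)]); k=np.hypot(*(P-[620,91]).T)<75
    P=P[k]; print(n,len(P),'bbox centre', (P.min(0)+P.max(0))/2, np.ptp(P,axis=0))
E
```

```text
top spot [620.90545084  92.89691632  36.        ] hinge [618.13913479  91.65820413  78.        ] nut [552.85624107 -47.24275069  83.        ] spot-nut (np.float64(155.8), np.float64(64.1)) h-nut (np.float64(153.5), np.float64(64.83)) h-sp [-2.76631605 -1.23871219 42.        ]
mid line (np.float64(71.6), np.float64(66.97))
side [619.81917793  88.41871887  36.        ] [617.85143995  90.23508032  78.        ] [550.95213932 -54.41624899  83.        ] (np.float64(158.6), np.float64(64.26)) (np.float64(159.4), np.float64(65.18)) [-1.96773798  1.81636145 42.        ]
top 181 bbox centre [620.65511424  93.08247187] [109.84142752  99.93191757]
side 58 bbox centre [619.17131784  89.84274116] [106.54103929  93.75170572]
```

```bash
cat > lev.py <<'E'
from h import *
az=np.radians(64.9); d=np.array([np.cos(az),np.sin(az),0]); n=np.array([-d[1],d[0],0])
def pl(p,piv):
    o,r=ray('side',p); t=((piv-o)@n)/(r@n); X=o+t*r; return (X-piv)@d, X[2]
E
python3 - <<'E'
from lev import *
piv=np.array([551.8,-51,0.])
r,z=pl((269.6+310/5,149.6+143/5),piv); print('tip',r,z,'elev',np.arctan2(z-78,r-155),np.hypot(z-78,r-155))
P,R,s=st(); az2=azR(az+np.pi/2); print('z az',np.degrees(np.arctan2(R[1,2],R[0,2])), delta(P,R,P,az2)[1])
cur=P
X0=[(162,240),(162,200),(162,140)]
e=15
for th in np.arange(1.2,-0.01,-0.1):
    X0.append((155+70*np.cos(th)-5*np.sin(th)-e,78+70*np.sin(th)+5*np.cos(th)))
for r,z in X0:
    X=piv+r*d+[0,0,z]; print(round(r),round(z),X.round(0),np.round(az2.T@(X-cur)/750,4)); cur=X
E
```

```text
tip 192.90716537424535 148.97844183134157 elev 1.0802688371365927 80.46671604778913
z az 64.27676575245826 [-0.10387245  0.00187344  0.00079899]
162 240 [621.  96. 240.] [-0.0533 -0.1559 -0.217 ]
162 200 [621.  96. 200.] [0.0533 0.     0.    ]
162 140 [621.  96. 140.] [0.08 0.   0.  ]
161 145 [620.  95. 145.] [-0.0067  0.     -0.0017]
167 143 [623. 100. 143.] [ 0.0032 -0.      0.0088]
174 140 [625. 106. 140.] [0.0041 0.     0.0084]
180 136 [628. 112. 136.] [0.0049 0.     0.008 ]
185 132 [630. 117. 132.] [0.0057 0.     0.0074]
190 127 [633. 121. 127.] [ 0.0064 -0.      0.0068]
195 122 [634. 126. 122.] [ 0.007  -0.      0.0062]
199 116 [636. 129. 116.] [0.0076 0.     0.0054]
203 110 [638. 132. 110.] [ 0.0081 -0.      0.0047]
205 103 [639. 135. 103.] [ 0.0085 -0.      0.0038]
208 97 [640. 137.  97.] [0.0089 0.     0.003 ]
209 90 [641. 138.  90.] [ 0.0091 -0.      0.0021]
210 83 [641. 139.  83.] [0.0093 0.     0.0011]
```

Emit:
{"op": "servo_tool", "data": {"rows": [{"dx": -0.05, "dy": -0.01, "dz": -0.02, "wx": -0.1, "wy": 0, "wz": 0, "fingers": 1}, {"dx": -0.003, "dy": -0.036, "dz": -0.05, "wx": 0, "wy": 0, "wz": 0, "fingers": 1}, {"dx": 0, "dy": -0.04, "dz": -0.06, "wx": 0, "wy": 0, "wz": 0, "fingers": 1}, {"dx": 0, "dy": -0.04, "dz": -0.06, "wx": 0, "wy": 0, "wz": 0, "fingers": 1}, {"dx": 0, "dy": -0.03, "dz": -0.04, "wx": 0, "wy": 0, "wz": 0, "fingers": 1}]}}

```text
clock: 9.2
eef_pos: [616.5, 83.8, 240.0]
tool_rot: [-2.248, 1.57, -1.118]
force: [-0.3, 0.8, -0.8]
width: 0.0
```

```bash
cat > rel.py <<'E'
from lev import *
piv=np.array([551.8,-51,0.])
P,R,s=st(); v=P-piv; print('r',v@d,'lat',v@n,'z',P[2],'F',s['force'],'clk',s['clock'])
for r,z in((152,140),(162,140),(210,83)):
    print(r,z,delta(P,R,piv+r*d+[0,0,z],azR(az+np.pi/2)))
E
python3 rel.py; python3 -c "
from h import *
save('side','s7.png',(240,60,400,270),2.8)"
```

```text
r 149.49019466489514 lat -1.3710533325090566 z 239.96407718500495 F [-0.32343619  0.80911547 -0.75744747] clk 9.2
152 140 (array([0.13328117, 0.00195968, 0.00344047]), array([-0.02501909, -0.00709468,  0.00879266]))
162 140 (array([0.13327125, 0.00199461, 0.01677375]), array([-0.02501909, -0.00709468,  0.00879266]))
210 83 (array([0.20922357, 0.00223232, 0.08082989]), array([-0.02501909, -0.00709468,  0.00879266]))
```

View pics/s7.png

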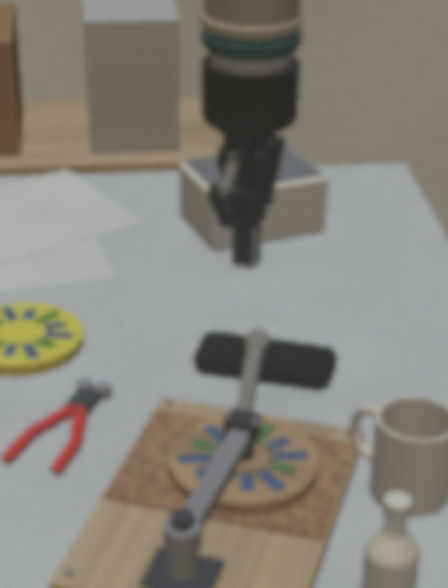

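Emit:
{"op": "servo_tool", "data": {"rows": [{"dx": 0.05, "dy": 0.002, "dz": 0, "wx": 0, "wy": 0, "wz": 0, "fingers": 1}, {"dx": 0.05, "dy": 0, "dz": 0, "wx": 0, "wy": 0, "wz": 0, "fingers": 1}, {"dx": 0.027, "dy": 0, "dz": 0, "wx": 0, "wy": 0, "wz": 0, "fingers": 1}, {"dx": 0, "dy": 0, "dz": 0, "wx": 0, "wy": 0, "wz": 0, "fingers": 1}]}}

```text
clock: 9.75
eef_pos: [613.6, 88.0, 142.8]
tool_rot: [2.143, 1.567, -3.007]
force: [0.8, -0.9, 1.2]
width: -0.0
```

```bash
python3 rel.py; python3 -c "
from h import *
save('side','s8.png',(270,130,370,250),5); print(proj('side',ctrl.read_state()['eef_pos']))"
```

```text
r 152.10892448655997 lat 2.955557738642554 z 142.81072370610883 F [ 0.76293236 -0.89399493  1.21794395] clk 9.75
152 140 (array([ 0.0037361 , -0.00395189, -0.00013928]), array([ 0.0030501 , -0.01840069, -0.02856793]))
162 140 (array([ 0.0037104 , -0.00395611,  0.01319403]), array([ 0.0030501 , -0.01840069, -0.02856793]))
210 83 (array([ 0.07958657, -0.00420376,  0.07734031]), array([ 0.0030501 , -0.01840069, -0.02856793]))
[325.82082489 187.49234941]
```

View pics/s8.png

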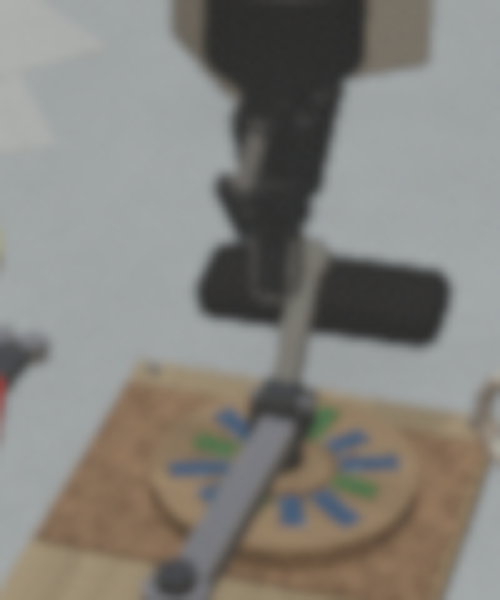

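Emit:
{"op": "servo_tool", "data": {"rows": [{"dx": 0, "dy": -0.004, "dz": 0.01, "wx": 0, "wy": 0, "wz": 0, "fingers": 1}, {"dx": 0.001, "dy": 0, "dz": 0.009, "wx": 0, "wy": 0, "wz": 0, "fingers": 1}, {"dx": 0.004, "dy": 0, "dz": 0.0084, "wx": 0, "wy": 0, "wz": 0, "fingers": 1}, {"dx": 0.005, "dy": 0, "dz": 0.008, "wx": 0, "wy": 0, "wz": 0, "fingers": 1}, {"dx": 0.0057, "dy": 0, "dz": 0.0074, "wx": 0, "wy": 0, "wz": 0, "fingers": 1}]}}

```text
clock: 10.42
eef_pos: [631.4, 115.9, 132.6]
tool_rot: [-2.629, 1.57, -1.495]
force: [-2.4, -1.7, 3.4]
width: 0.1
```

```bash
python3 rel.py; python3 -c "
from h import *
save('side','s9.png',(270,130,370,250),5)"
```

```text
r 184.8890840211874 lat -1.3341442697550718 z 132.55141060138976 F [-2.42932767 -1.74565404  3.37339275] clk 10.425
152 140 (array([-0.00991568,  0.00179385, -0.04385507]), array([ 0.00371231, -0.00351622,  0.00198183]))
162 140 (array([-0.00992058,  0.00178866, -0.03052174]), array([ 0.00371231, -0.00351622,  0.00198183]))
210 83 (array([0.06605585, 0.00177955, 0.03350624]), array([ 0.00371231, -0.00351622,  0.00198183]))
```

View pics/s9.png

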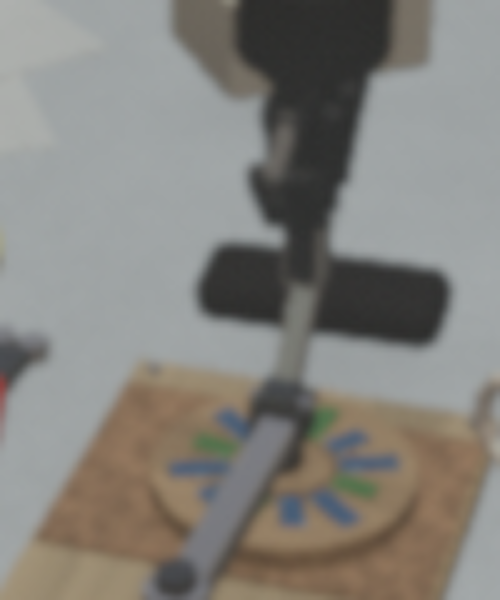

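Emit:
{"op": "servo_tool", "data": {"rows": [{"dx": 0.0064, "dy": 0.0005, "dz": 0.0068, "wx": 0, "wy": 0, "wz": 0, "fingers": 1}, {"dx": 0.007, "dy": 0.0005, "dz": 0.0062, "wx": 0, "wy": 0, "wz": 0, "fingers": 1}, {"dx": 0.0076, "dy": 0, "dz": 0.0054, "wx": 0, "wy": 0, "wz": 0, "fingers": 1}, {"dx": 0.0081, "dy": 0, "dz": 0.0047, "wx": 0, "wy": 0, "wz": 0, "fingers": 1}, {"dx": 0.0085, "dy": 0, "dz": 0.0038, "wx": 0, "wy": 0, "wz": 0, "fingers": 1}]}}

```text
clock: 11.1
eef_pos: [639.5, 135.2, 104.0]
tool_rot: [-0.236, 1.57, 0.897]
force: [1.2, 0.4, 4.4]
width: 0.2
```

```bash
python3 rel.py; python3 -c "
from h import *
save('side','s10.png',(270,130,370,250),5)"
```

```text
r 205.76787657385765 lat -0.44074531193325583 z 103.9819901771617 F [1.18392066 0.44298245 4.3814396 ] clk 11.1
152 140 (array([-0.04808563,  0.00062308, -0.07164889]), array([0.00603978, 0.00819291, 0.00197012]))
162 140 (array([-0.04807419,  0.00061464, -0.05831556]), array([0.00603978, 0.00819291, 0.00197012]))
210 83 (array([0.0279807 , 0.00058987, 0.0056192 ]), array([0.00603978, 0.00819291, 0.00197012]))
```

View pics/s10.png

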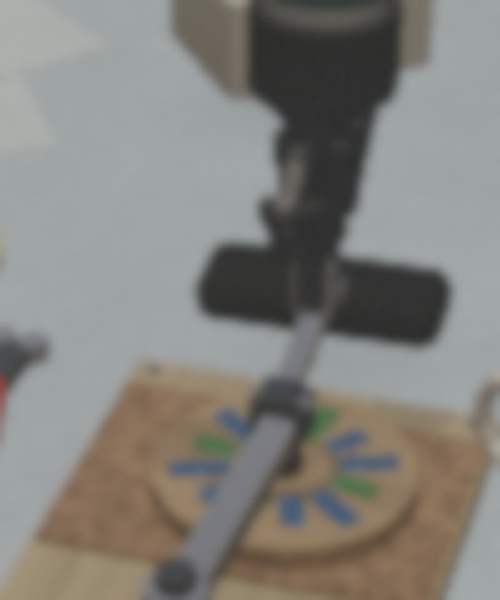

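Emit:
{"op": "servo_tool", "data": {"rows": [{"dx": 0.0089, "dy": 0, "dz": 0.003, "wx": 0, "wy": 0, "wz": 0, "fingers": 1}, {"dx": 0.008, "dy": 0, "dz": 0.002, "wx": 0, "wy": 0, "wz": 0, "fingers": 1}, {"dx": 0.006, "dy": 0, "dz": 0.001, "wx": 0, "wy": 0, "wz": 0, "fingers": 1}, {"dx": 0.004, "dy": 0, "dz": 0, "wx": 0, "wy": 0, "wz": 0, "fingers": 1}]}}

```text
clock: 11.65
eef_pos: [641.3, 139.8, 84.1]
tool_rot: [0.069, 1.569, 1.203]
force: [0.5, 4.1, 6.8]
width: 0.1
```

Emit:
{"op": "servo_tool", "data": {"rows": [{"dx": 0.002, "dy": 0, "dz": 0, "wx": 0, "wy": 0, "wz": 0, "fingers": 1}, {"dx": 0, "dy": 0, "dz": 0, "wx": 0, "wy": 0, "wz": 0, "fingers": 1}]}}

```text
clock: 11.9
eef_pos: [641.4, 139.9, 83.2]
tool_rot: [0.01, 1.569, 1.143]
force: [0.6, 2.5, 7.4]
width: 0.4
```

```bash
python3 rel.py; python3 -c "
from h import *
save('side','s11.png',(270,130,370,250),5)"
```

```text
r 210.8460683156677 lat -0.15189029971249113 z 83.23352126941248 F [0.58216966 2.53616268 7.44428957] clk 11.9
152 140 (array([-0.07585022,  0.00027837, -0.078305  ]), array([ 0.00905059,  0.01968565, -0.0001966 ]))
162 140 (array([-0.07582273,  0.00026573, -0.0649717 ]), array([ 0.00905059,  0.01968565, -0.0001966 ]))
210 83 (array([ 0.00030904,  0.00020358, -0.00112854]), array([ 0.00905059,  0.01968565, -0.0001966 ]))
```

View pics/s11.png

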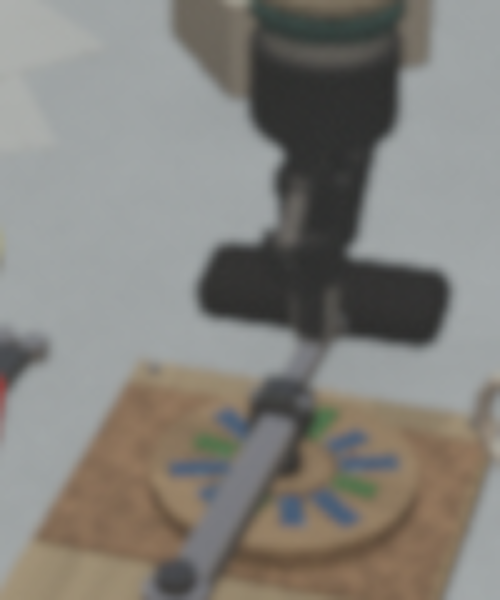

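Emit:
{"op": "servo_tool", "data": {"rows": [{"dx": 0.002, "dy": 0, "dz": 0, "wx": 0, "wy": 0, "wz": 0, "fingers": 1}, {"dx": 0, "dy": 0, "dz": 0, "wx": 0, "wy": 0, "wz": 0, "fingers": 1}]}}

```text
clock: 12.2
eef_pos: [641.4, 139.8, 83.0]
tool_rot: [-0.041, 1.568, 1.092]
force: [-2.5, 3.4, 16.0]
width: -0.3
```

Emit:
{"op": "servo_tool", "data": {"rows": [{"dx": 0.002, "dy": 0, "dz": 0, "wx": 0, "wy": 0, "wz": 0, "fingers": 1}, {"dx": 0, "dy": 0, "dz": 0, "wx": 0, "wy": 0, "wz": 0, "fingers": 1}]}}

```text
clock: 12.45
eef_pos: [641.5, 139.9, 82.7]
tool_rot: [-0.081, 1.568, 1.053]
force: [-4.5, 1.7, 23.4]
width: 0.2
```

Emit:
{"op": "servo_tool", "data": {"rows": [{"dx": -0.01, "dy": 0, "dz": 0, "wx": 0, "wy": 0, "wz": 0, "fingers": 1}, {"dx": -0.05, "dy": 0, "dz": 0, "wx": 0, "wy": 0, "wz": 0, "fingers": 1}, {"dx": -0.07, "dy": 0, "dz": 0, "wx": 0, "wy": 0, "wz": 0, "fingers": 1}, {"dx": -0.05, "dy": 0.04, "dz": 0.06, "wx": 0, "wy": 0, "wz": 0, "fingers": 1}, {"dx": 0, "dy": 0.04, "dz": 0.06, "wx": 0, "wy": 0, "wz": 0, "fingers": 1}]}}

```text
clock: 13.08
eef_pos: [626.9, 242.2, 215.5]
tool_rot: [-1.051, 1.566, 0.078]
force: [-0.3, 0.7, -1.2]
width: -0.1
```

Emit:
{"op": "servo_tool", "data": {"rows": [{"dx": 0, "dy": 0.04, "dz": 0.06, "wx": 0, "wy": 0, "wz": 0, "fingers": 1}, {"dx": 0, "dy": 0.02, "dz": 0.06, "wx": 0, "wy": 0, "wz": 0, "fingers": 1}, {"dx": 0, "dy": 0, "dz": 0, "wx": 0, "wy": 0, "wz": 0, "fingers": 1}]}}

```text
clock: 13.45
eef_pos: [620.1, 348.6, 210.4]
tool_rot: [1.701, 1.567, 2.841]
force: [-0.4, -1.0, -0.1]
width: -0.2
```

```bash
python3 - <<'E'
from h import *
P,R,s=st();print(P,s['force'],s['clock'])
save('side','s12.png',(200,130,430,280),3.4);save('top','t12.png',(260,130,400,240),5.6)
for n in('top','side'):
    im=ctrl.get_image(n).astype(int); r,g,b=im[...,0],im[...,1],im[...,2]
    ys,xs=np.nonzero((b>r+25)&(b>g+10))
    Q=np.array([atz(n,(x,y),36)[:2] for x,y in zip(xs,ys)]); Q=Q[np.hypot(*(Q-[620,91]).T)<75]
    print(n,len(Q),(Q.min(0)+Q.max(0))/2,np.ptp(Q,axis=0))
E
```

```text
[620.13268826 348.59149912 210.4370402 ] [-0.4364156  -0.95166364 -0.14569659] 13.45
top 186 [620.65511424  93.08247187] [109.84142752  99.93191757]
side 58 [619.17131784  89.84274116] [106.54103929  93.75170572]
```

View pics/s12.png

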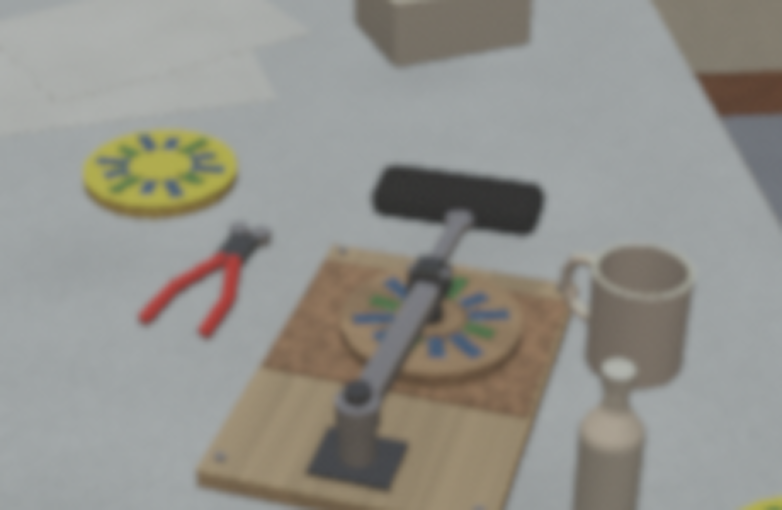

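View pics/t12.png

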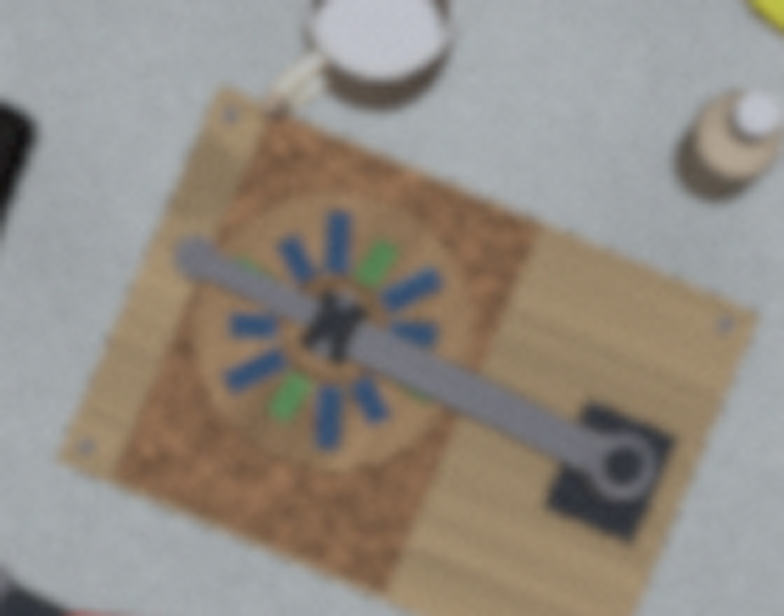

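```bash
python3 - <<'E'
from lev import *
piv=np.array([551.8,-51,0.])
for b in(215,221):
    r,z=pl((199.65+460/3.4,129.65+b/3.4),piv); print(r,z,np.arctan2(z-78,r-155))
print(ctrl.finish_job())
E
```

```text
227.96475243481478 84.73810805573191 0.09208626002634268
228.57924286283043 78.8285760002492 0.01126052602233312
the job is handed in; nothing more can be done
None
```

The strap is over the bare spot, the cam lever is down, and the job was handed in at about 13.6 s of the 45 s allowed.

**Strap:** With the fingers shut, I swung it clockwise by about 67° to a heading of about 65°. The spot lies at about 64°. Measured from above and from the side, the foot is 2 to 3 mm from the spot's centre, and it has about 14 mm of room. The foot itself was mostly hidden under the strap, so I placed it from the lever hinge above it.

**Lever:** I then pushed it out and down until it hit its stop. The fingertip stopped at a height of about 83 mm, which is the top of a level lever, while the force rose from 7 to 23 N. After I backed off, the side picture put the lever between 0.01 and 0.09 rad above level. That spread comes from how well I could read the tip's pixel, so the stop is the firmer evidence.

**Board and other items:** The board's tiles measured the same before and after pressing. The mug, glue bottle, nippers and spectacle case look unmoved in the pictures. The highest force I read was about 24 N.

**What disagreed:**
- The two cameras differ by about 4 mm in y, so I relied on differences measured within one picture.
- One reading from the strap's edges gave a heading of 67°. Even that would keep the foot well inside the spot.

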